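# Make up two micro-motor kits

### The job

Make up two motor kits in the blue trays from the five parts standing on the bench. The three-compartment tray gets the motor can in its oblong middle nest, turned so that it drops in, with the large gear and the slim rotor in the two end pockets; the two-pocket tray gets the small gear and the wide rotor. Each square pocket holds one part, either way round; stand every part upright and flat on its pocket's floor, never tipping one over on the way, and let go of it.

Things in the scene. Friction and masses are not known exactly. Their poses are not given: they have to be found in the camera images.
- motor_can: Steel motor can of oblong section, 46 mm long (its x) by 26 mm across its flat sides (facing its +y and -y; ends half-round, radius 13 mm), 38 mm tall; on top a brass boss (10 mm dia, to z 41 mm) and a 4 mm dia shaft (to z 52 mm); about 120 g. Same after half a turn. Loose, upright on the bench at the start. Origin: centre of its underside, z up its axis.
- large_gear: Large brass gear: toothed disc 50 mm dia, 8 mm thick, with a round hub 16 mm dia standing up from it from z 8 to z 24 mm (can be gripped); about 90 g. Loose, upright on the bench at the start. Origin: centre of its underside, z up its axis.
- small_gear: Small brass gear: toothed disc 30 mm dia, 8 mm thick, with a round hub 12 mm dia standing up from it from z 8 to z 24 mm (can be gripped); about 35 g. Loose, upright on the bench at the start. Origin: centre of its underside, z up its axis.
- slim_rotor: Slim motor rotor: dark steel round stack 24 mm dia and 26 mm tall, above it a copper commutator 12 mm dia from z 26 to z 40 mm, then a thin 4 mm dia shaft to z 56 mm; about 80 g. Can be gripped by the stack or the commutator. Loose, upright on the bench at the start. Origin: centre of its underside, z up its axis.
- wide_rotor: Wide motor rotor: dark steel round stack 40 mm dia and 16 mm tall, above it a copper commutator 16 mm dia from z 16 to z 34 mm, then a thin 4 mm dia shaft to z 50 mm; about 130 g. Can be gripped by the commutator. Copper windings lie up to 2 mm proud of the stack top. Loose, upright on the bench at the start. Origin: centre of its underside, z up its axis.
- tray3: Blue three-compartment tray, fixed, 204 mm (its x) by 74 mm (y), walls 5 mm thick, 14 mm high, floor 4 mm thick. Square end pockets 64 x 64 mm inside, centres x = +65 and -65 mm, y = 0. Middle (x = y = 0): oblong nest 56 mm along x, 36 mm along y; takes the can only with its long side along the tray's x (5 mm play each side, up to 25 degrees out). Origin: centre of its underside, on the bench.
- tray2: Blue two-pocket tray, fixed, 143 mm (its x) by 74 mm (y), walls 5 mm thick, 14 mm high, floor 4 mm thick. Two square pockets, 64 mm by about 64 mm inside, centres x = +34.5 and -34.5 mm, y = 0. Origin: centre of its underside, on the bench.
Things that resemble listed ones, but are neither listed nor needed, are in the scene too. Leave any pink or purple look-alike of the wide_rotor alone.

How it is judged:
By the outcome, as a careful person would: the job done as asked, in the order asked, and still so for the second after the job is handed in, with the robot touching nothing.
It also fails if it takes over 120 s, if anything falls off the work surface, if the arm or the gripper's body presses on something with over 40 N, if the wrist force passes 120 N, or if a joint passes its speed limit or range.

### The arm

A 7-joint arm with a two-finger parallel gripper is mounted at the origin on the work surface. World frame = base frame: x ahead of the robot, y to its left, z up, the work surface at z = 0. Lengths are in m, angles in rad, forces in N, time in s.
With the tool pointing down it reaches from about 0.4 to 0.9 m from the base axis. Payload 5.5 kg.
Tool frame: the origin (TCP) lies on the front face of the gripper's body, between the roots of the fingers; the fingertips stand 66 mm ahead of it and the grasp point (between the pads) lies r.grasp_offset ahead of it (r.grasp_offset is the distance from the TCP to the grasp point, in m); z points along the fingers, y is the line along which they close (so a half turn about z gives the same grasp; the last joint's range is limited). The gripper opens to 92 mm and grips with 3 to 60 N. Pads are 19 mm wide; open, the fingers measure 130 mm over their backs; the gripper's body (75 mm by 190 mm) begins 47 mm behind the grasp point.
Start: joints at [1.598, 0.501, -0.427, 1.55, 0.221, 1.138, -0.21], TCP at [0.152, -0.632, 0.292] pointing down, gripper open.
Joint ranges: [-2.88, 2.88], [-0.31, 2.03], [-1.54, 1.56], [0.2, 2.42], [-1.41, 4.55], [0.19, 2.02], [-2.57, 2.57]. Speed limits (rad/s): [2.57, 2.57, 3.14, 3.14, 3.14, 3.14, 3.14].

### API

Orientations are given as a rotation vector (axis times angle).
In Python, from station import monitor, viewer, order, r gives the robot as it stands.
- The arm moves only by the tool pendant, called after "Call:" by a JSON object that holds its "api" and its "payload", one argument or row to a line. Schema: {"type":"object","properties":{"deltas":{"type":"array","items":{"type":"array","items":{"type":"array","items":{"type":"number"},"minItems":5,"maxItems":5},"minItems":1,"maxItems":12},"minItems":1,"maxItems":1},"squeeze":{"type":"number"},"only":{"type":"string"},"quiet":{"type":"boolean"},"lines":{"type":"string"}},"required":["deltas"],"additionalProperties":false}. deltas is a list that holds a single list of rows (three levels of brackets), with 1 to 12 rows, each of 5 numbers: the finger opening in m, then dx, dy, dz in a scale on which 1.0 is 0.4 m, then a turn about the tool's z in parts of the range, where 1.0 means 2 rad; each row is the pose to reach, as a shift and turn from the pose commanded when the call began, along the tool's axes at that moment; what a row does not reach only later rows make up. A row lasts 1/10 s, in which the tool goes at most 0.05 m and 0.15 rad, less where a joint would pass 70% of its speed; a pose out of reach is approached as far as the arm can. The fingers move at their own pace and stop on an object; squeeze is the grip in N (left out, the last holds). Time passes only in rows, so rows that do not move let the fingers close. The tool returns the time, the measured TCP pose, the force, the opening and the grip force at its end. only (a regular expression) keeps the lines of the reply that match it, lines (a string "A,B") keeps lines A to B, and quiet returns only ok. Input that does not fit is refused with a message, and nothing moves.
- monitor.observe(): the state, without advancing time (a new reading comes with each control period).
- viewer.read_camera(name): name is "side" or "top" or "wrist"; returns a dict with "pixels" (480x640x3 uint8, red, green, blue), "z_map" (480x640 float32, m along the optical axis (not along the pixel's ray), 0 where there is no reading), "K" (3x3 intrinsics, pixels), "R" (3x3) and "t" (3): a world point X has camera coordinates R X + t. Camera axes: x right, y down, z forward; pixel columns grow to the right and rows downward; lengths in m; the calibration is good to about 2 mm. A picture is of the moment at which its call begins.
- order.job_done(): hands the job in; it is judged then, once.
The state is a dict: "t": time; "qpos": joint angles; "joint_vel": joint speeds; "effort": joint torques, N m; "tool_pos": TCP position; "orientation": TCP orientation; "contact_force": force on the tool from outside, world axes, zero at the start; "wrist_torque": the same for the moment, N m; "width": finger opening in m; "finger_force": force on a finger pad.
Only numpy, scipy, OpenCV 4.12 (cv2) and the standard library are available. Lean on these libraries where they do the work, as an engineer would, in place of code of your own. Each camera call takes 0.05 s, during which the arm holds its last target. There are 200 camera calls.

## Working session

There is one attempt and no reset: what is moved stays moved. The work goes in short steps, Python scripts to look and compute and a tool call to move; the robot and the scene stay as the last step left them, time stands still between calls to the robot, and variables do not carry over. Pictures are saved under pics/ and viewed, at most 14 in all, crops included, and the job is handed in when it is done.

```bash
mkdir -p pics; ls; cat > h.py <<'E'
import numpy as np, cv2
from station import monitor, viewer, order, r
def grab(name,fn=None):
    c=viewer.read_camera(name)
    if fn: cv2.imwrite('pics/'+fn,c['pixels'][:,:,::-1])
    return c
def ray(c,u,v,z):
    "pixel -> world point on plane z"
    d=c['R'].T@np.linalg.inv(c['K'])@np.array([u,v,1.]); o=-c['R'].T@c['t']
    return o+d*(z-o[2])/d[2]
def cloud(c):
    v,u=np.mgrid[:480,:640]; Z=c['z_map']
    P=np.stack([u,v,np.ones_like(u)],-1).reshape(-1,3)@np.linalg.inv(c['K']).T*Z.reshape(-1,1)
    return ((P-c['t'])@c['R']).reshape(480,640,3)
def proj(c,X):
    p=c['K']@(c['R']@np.array(X)+c['t']); return p[:2]/p[2]
E
python3 - <<'E'
from h import *
for n in ['top','side','wrist']:
    c=grab(n,n+'0.png'); print(n,c['K'].round(1).tolist(),(-c['R'].T@c['t']).round(3),c['R'].round(2).tolist())
    np.savez('pics/'+n+'0.npz',**c)
s=monitor.observe(); print(s['tool_pos'],s['orientation'],s['width'],r.grasp_offset,s['t'])
E
```

```text
pics
top [[481.2, 0.0, 323.0], [0.0, 481.2, 239.9], [0.0, 0.0, 1.0]] [0.519 0.003 1.08 ] [[0.0, -1.0, -0.01], [-1.0, -0.0, -0.07], [0.07, 0.01, -1.0]]
side [[590.8, 0.0, 319.1], [0.0, 590.8, 239.7], [0.0, 0.0, 1.0]] [0.292 0.829 0.653] [[-0.94, -0.35, 0.01], [-0.21, 0.54, -0.81], [0.28, -0.77, -0.58]]
wrist [[410.9, 0.0, 315.9], [0.0, 410.9, 233.6], [0.0, 0.0, 1.0]] [ 0.221 -0.616  0.384] [[0.23, -0.97, -0.0], [-0.94, -0.23, 0.27], [-0.26, -0.06, -0.96]]
[ 0.15173276 -0.63159929  0.29142791] [-3.11830383e+00 -3.69407004e-01  1.36296086e-04] 0.09154383658190908 0.0467 0.15
```

View pics/top0.png

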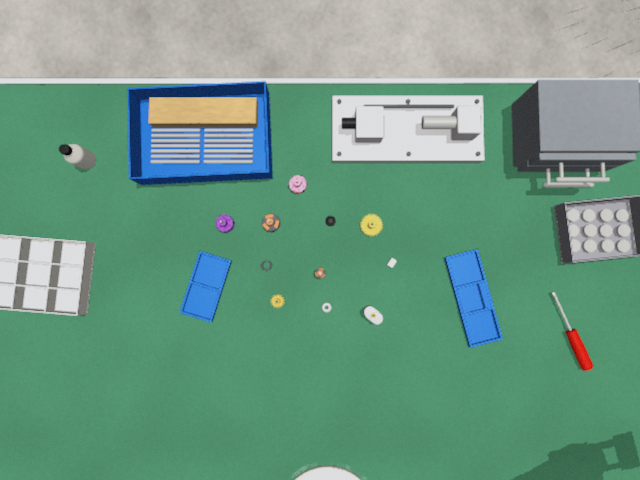

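View pics/side0.png

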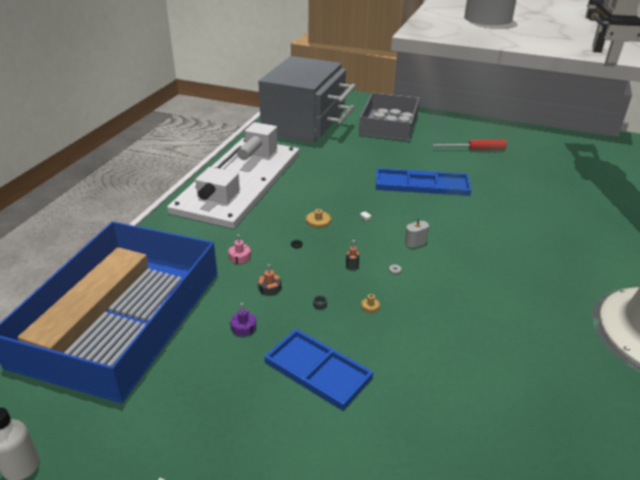

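Top view: wide_rotor candidates are pink (298,184), purple (224,224) and dark steel/copper (271,222). Only the last one fits the description. The other parts are the large gear (371,225), small gear (277,301), slim rotor (320,273), can (373,315), tray2 (206,287) and tray3 (473,298). The small nuts, rings and bits are clutter. The side view agrees: wide rotor (270,283), slim rotor (352,256), can (417,234), gears (318,217) and (371,302).

```bash
cat > m.py <<'E'
from h import *
def comps(c,roi):
    """non-green things in the ROI: depth-based footprint & height"""
    hsv=cv2.cvtColor(c['pixels'],cv2.COLOR_RGB2HSV); P=cloud(c)
    green=(hsv[...,0]>60)&(hsv[...,0]<95)&(hsv[...,1]>80)
    m=((~green)).astype(np.uint8); z=np.zeros_like(m); x0,y0,x1,y1=roi; z[y0:y1,x0:x1]=1; m*=z
    n,l,st,ce=cv2.connectedComponentsWithStats(m)
    for i in range(1,n):
        if st[i,4]<15: continue
        q=P[l==i]; col=c['pixels'][l==i].mean(0).astype(int)
        print(ce[i].round(1),st[i,:5],col,'zmax',np.percentile(q[:,2],[50,90,100]).round(3),'xy med',np.median(q,0)[:2].round(3),'top xy',q[q[:,2]>q[:,2].max()-.006].mean(0).round(3))
        yield l==i
E
python3 - <<'E'
from m import *
for n,roi in [('top',(170,170,510,360)),('side',(215,160,480,410))]:
    c=dict(np.load(f'pics/{n}0.npz')); print(n)
    for k in comps(c,roi):
        if k.sum()>900:
            cn=max(cv2.findContours(k.astype(np.uint8),0,2)[0],key=cv2.contourArea)
            b=cv2.boxPoints(cv2.minAreaRect(cn)); w=np.array([ray(c,u,v,.014) for u,v in b]); print('tray',w.mean(0).round(4),w[:,:2].round(3).tolist())
c=np.load('pics/top0.npz')['pixels'][170:355,175:505,::-1]
cv2.imwrite('pics/crop1.png',cv2.resize(c,None,fx=2.4,fy=2.4,interpolation=3))
E
```

```text
top
[216.9 175.2] [ 170  170  103   14 1156] [ 30  80 143] zmax [0.031 0.07  1.08 ] xy med [0.735 0.248] top xy [0.519 0.003 1.08 ]
tray [0.7393 0.24   0.014 ] [[0.754, 0.355], [0.754, 0.125], [0.724, 0.125], [0.725, 0.354]]
[297.3 183.7] [288 174  19  20 295] [194 160 179] zmax [0.017 0.034 1.08 ] xy med [0.721 0.068] top xy [0.519 0.003 1.08 ]
[270.4 222.1] [262 213  18  19 268] [159 131 105] zmax [0.018 0.034 1.08 ] xy med [0.635 0.126] top xy [0.519 0.003 1.08 ]
[371.1 224.7] [360 213  23  24 436] [199 193 104] zmax [0.008 0.017 1.08 ] xy med [ 0.631 -0.097] top xy [0.519 0.003 1.08 ]
[224.2 222.9] [215 214  20  19 290] [144  90 173] zmax [0.018 0.034 1.08 ] xy med [0.634 0.229] top xy [0.519 0.003 1.08 ]
[330.1 220.7] [326 216   9  10  72] [53 54 55] zmax [0.007 0.011 0.014] xy med [ 0.64  -0.005] top xy [ 0.642 -0.005  0.011]
[473.3 298. ] [ 445  249   58   99 3328] [ 60 131 210] zmax [0.006 0.016 1.08 ] xy med [ 0.469 -0.322] top xy [0.519 0.003 1.08 ]
tray [ 0.4695 -0.3196  0.014 ] [[0.559, -0.256], [0.58, -0.332], [0.38, -0.383], [0.359, -0.308]]
[205.  286.3] [ 179  251   5
[... 2389 characters left out ...]
.6 268.8] [388 263  14  12 132] [126 138 129] zmax [0.003 0.005 0.007] xy med [0.448 0.005] top xy [0.446 0.005 0.004]
[370.  303.8] [360 293  21  21 336] [130 118  74] zmax [0.005 0.018 0.024] xy med [0.46  0.116] top xy [0.46  0.113 0.022]
[319.6 301.7] [313 295  15  15 168] [51 63 59] zmax [0.005 0.01  0.012] xy med [0.54 0.14] top xy [0.54  0.139 0.009]
[242.8 321.9] [229 302  28  35 641] [ 83  59 109] zmax [0.014 0.031 0.049] xy med [0.63  0.237] top xy [0.633 0.232 0.046]
[318.8 367.9] [ 264  328  110   82 4593] [ 42  82 159] zmax [0.003 0.012 0.653] xy med [0.49  0.272] top xy [0.292 0.829 0.653]
tray [0.494  0.2769 0.014 ] [[0.571, 0.3], [0.572, 0.204], [0.411, 0.26], [0.422, 0.343]]
```

View pics/crop1.png

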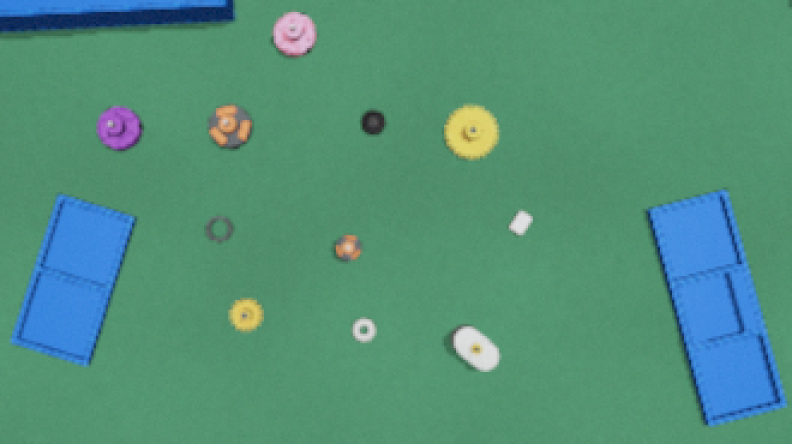

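The crop confirms the parts. The dark steel rotor with copper windings (crop 230,126) is the wide_rotor; the pink (294,34) and purple (118,128) ones stay where they are. The can is at (475,348) in the crop, lying about 40° off. Next I move to a place that sees both the can and tray3.

The manual's scale: shifts go in shares of 0.4 m and turns go in shares of 2 rad. Converting my numbers, 0.39 m is 0.975, -0.35 m is -0.875.

Call:
{"api": "pendant", "payload": {
  "deltas": [
    [[0.092, 0.5, -0.45, -0.075, 0], [0.092, 0.5, -0.45, -0.075, 0], [0.092, 0.5, -0.45, -0.075, 0], [0.092, 0.5, -0.45, -0.075, 0], [0.092, 0.5, -0.45, -0.075, 0], [0.092, 0.5, -0.45, -0.075, 0], [0.092, 0.975, -0.875, -0.1, 0], [0.092, 0.975, -0.875, -0.1, 0], [0.092, 0.975, -0.875, -0.1, 0], [0.092, 0.975, -0.875, -0.1, 0], [0.092, 0.975, -0.875, -0.1, 0], [0.092, 0.975, -0.875, -0.1, 0]]
  ],
  "squeeze": 25
}}

```text
t: 1.35
tool_pos: [0.4528, -0.1937, 0.3331]
orientation: [-3.116, -0.386, -0.005]
contact_force: [0.8, 0.8, 0.1]
width: 0.0919
finger_force: 0.0
```

```bash
cat >> m.py <<'E'
from scipy.spatial.transform import Rotation as Ro
def go(x,y,z,yaw=None):
    "tool-axis shift and turn to TCP x,y,z, finger line (tool y) at world angle yaw (deg, mod 180)"
    s=monitor.observe(); R=Ro.from_rotvec(s['orientation']).as_matrix()
    d=R.T@(np.array([x,y,z])-s['tool_pos']); t=0
    if yaw is not None:
        cur=np.degrees(np.arctan2(R[1,1],R[0,1])); t=np.radians((cur-yaw+90)%180-90)
    print('shift',d.round(4),'turn',round(float(t),3),'(alt %.3f)'%(t-np.sign(t)*np.pi),'q7 %.2f'%s['qpos'][6],'tcp',s['tool_pos'].round(4),'F',np.round(s['contact_force'],1))
E
python3 - <<'E'
from m import *
c=grab('wrist','w1.png'); np.savez('pics/w1.npz',**c)
list(comps(c,(0,0,640,480)))
E
```

```text
[262.5   4. ] [242   0  42  11 321] [160 143  80] zmax [0.007 0.009 0.01 ] xy med [ 0.61  -0.104] top xy [ 0.611 -0.103  0.008]
[ 3.7 18.5] [  0   5  10  26 198] [23 25 26] zmax [0.006 0.011 0.013] xy med [0.54  0.126] top xy [0.54  0.126 0.01 ]
[114.7  67.5] [ 91  52  45  31 905] [87 64 53] zmax [0.026 0.041 0.426] xy med [0.523 0.011] top xy [ 0.521 -0.177  0.426]
[288.7  86.9] [277  75  25  25 374] [201 206 204] zmax [0.009 0.011 0.426] xy med [ 0.546 -0.144] top xy [ 0.521 -0.177  0.426]
[ 17.2 109.4] [  0  93  37  34 972] [145 120  66] zmax [0.008 0.023 0.426] xy med [0.462 0.107] top xy [ 0.521 -0.177  0.426]
[336.4 365.2] [     0    105    640    375 117700] [43 48 59] zmax [0.357 0.377 0.426] xy med [ 0.477 -0.199] top xy [ 0.521 -0.177  0.426]
[126.3 150.9] [115 140  24  23 401] [165 171 165] zmax [0.006 0.008 0.426] xy med [0.447 0.001] top xy [ 0.521 -0.177  0.426]
[217.4 191.7] [ 194  169   47   48 1572] [123 123 118] zmax [0.037 0.039 0.426] xy med [ 0.435 -0.101] top xy [ 0.521 -0.177  0.426]
```

View pics/w1.png

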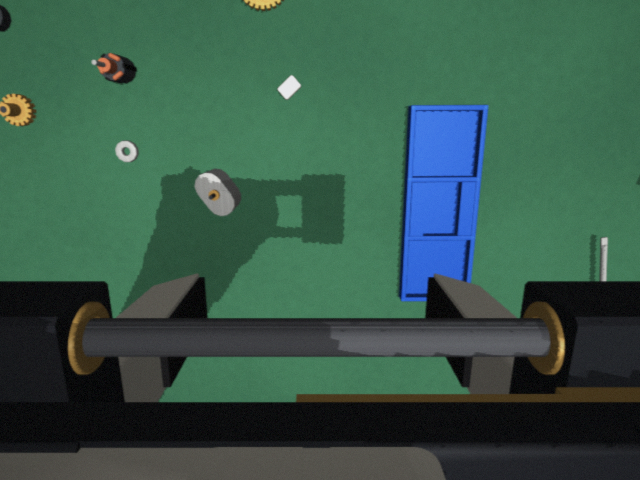

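The wrist view shows the can at (217,192) and tray3 spanning (402..487, 105..302), with its middle nest around (437,207).

```bash
cat >> m.py <<'E'
def blue(c,minarea=800):
    hsv=cv2.cvtColor(c['pixels'],cv2.COLOR_RGB2HSV); b=cv2.inRange(hsv,(100,120,50),(130,255,255))
    for cn in cv2.findContours(b,0,2)[0]:
        if cv2.contourArea(cn)<minarea: continue
        w=np.array([ray(c,*p[0],.014)[:2] for p in cn]).astype(np.float32)
        (cx,cy),(a,bb),_=R=cv2.minAreaRect(w); p=cv2.boxPoints(R); e=max([p[1]-p[0],p[2]-p[1]],key=np.linalg.norm)
        print('blue ctr',round(cx,4),round(cy,4),'size',round(a,3),round(bb,3),'yaw',round(np.degrees(np.arctan(e[1]/e[0])),1))
def slab(c,x,y,rad,z0,z1):
    "points near x,y at height z0..z1: box centre, centroid, size, axis"
    P=cloud(c); m=(np.hypot(P[...,0]-x,P[...,1]-y)<rad)&(P[...,2]>z0)&(P[...,2]<z1)&(c['z_map']>0)
    q=P[m]; w=q[:,:2].astype(np.float32); (cx,cy),s,_=R=cv2.minAreaRect(w); p=cv2.boxPoints(R); e=max([p[1]-p[0],p[2]-p[1]],key=np.linalg.norm)
    print('slab n',len(q),'rect',round(cx,4),round(cy,4),np.round(s,4),'yaw %.1f'%np.degrees(np.arctan(e[1]/e[0])),'z',np.median(q[:,2]).round(4), 'mean',w.mean(0).round(4))
E
python3 - <<'E'
from m import *
w=dict(np.load('pics/w1.npz')); blue(w); slab(w,.433,-.097,.035,.033,.0395)
P=cloud(w); print('nest floor z',np.median(P[200:225,420:450,2]),'rim',np.median(P[150:160,407:411,2]),'bench',np.median(P[60:100,340:380,2]))
for n in ['top','side']:
    c=dict(np.load(f'pics/{n}0.npz')); print(n); blue(c); slab(c,.433,-.097,.035,.030,.042)
    for nm,x,y,z0,z1 in [('Lg hub',.631,-.095,.014,.035),('sg hub',.461,.113,.014,.035),('slim',.522,.02,.015,.06),('wide',.635,.128,.024,.06)]: print(nm,end=' '); slab(c,x,y,.03,z0,z1)
go(.434,-.099,.2,None)
E
```

```text
blue ctr 0.4686 -0.3211 size 0.204 0.077 yaw 14.5
slab n 1064 rect 0.4329 -0.0982 [0.0453 0.0263] yaw 49.3 z 0.0376 mean [ 0.4335 -0.0986]
nest floor z 0.004185574671318984 rim 0.01312382281328632 bench -0.00014600642812241015
top
blue ctr 0.4941 0.2712 size 0.076 0.144 yaw -16.9
blue ctr 0.4697 -0.3196 size 0.205 0.077 yaw 14.5
blue ctr 0.8405 0.2921 size 0.226 0.323 yaw -87.2
slab n 212 rect 0.4348 -0.0965 [0.0451 0.0257] yaw 45.2 z 0.0385 mean [ 0.4346 -0.0958]
Lg hub slab n 43 rect 0.6323 -0.0954 [0.014  0.0147] yaw -45.7 z 0.0248 mean [ 0.6319 -0.0953]
sg hub slab n 26 rect 0.4631 0.1123 [0.0101 0.0109] yaw -0.5 z 0.0243 mean [0.463  0.1127]
slim slab n 89 rect 0.5247 0.0184 [0.0215 0.0224] yaw -63.5 z 0.028 mean [0.5244 0.0185]
wide slab n 44 rect 0.6365 0.1282 [0.0144 0.0136] yaw 88.5 z 0.0344 mean [0.6366 0.1281]
side
blue ctr 0.4915 0.2789 size 0.083 0.148 yaw -16.9
blue ctr 0.8527 0.2537 size 0.264 0.377 yaw -87.1
blue ctr 0.4661 -0.3044 size 0.204 0.097 yaw 14.6
slab n 206 rect 0.4324 -0.0966 [0.0448 0.0306] yaw 42.1 z 0.0349 mean [ 0.4319 -0.0938]
Lg hub slab n 53 rect 0.63 -0.0959 [0.014  0.0172] yaw -68.6 z 0.0203 mean [ 0.6295 -0.0945]
sg hub slab n 49 rect 0.4603 0.1135 [0.0116 0.0111] yaw 51.5 z 0.0207 mean [0.4603 0.1139]
slim slab n 175 rect 0.5214 0.0204 [0.0234 0.0225] yaw 23.9 z 0.0246 mean [0.5212 0.0215]
wide slab n 86 rect 0.635 0.1284 [0.0135 0.0175] yaw -66.3 z 0.0314 mean [0.6342 0.1298]
shift [ 0.0062 -0.0983  0.1328] turn 0.0 (alt 0.000) q7 -1.11 tcp [ 0.4516 -0.196   0.3327] F [0.2 0.2 0.4]
```

To row units: 0.193 m is 0.4825, 0.15 m is 0.375, -0.59 rad is -0.295.

Call:
{"api": "pendant", "payload": {
  "deltas": [
    [[0.06, 0.015, -0.249, 0.25, -0.15], [0.06, 0.015, -0.249, 0.25, -0.295], [0.06, 0.015, -0.249, 0.375, -0.295], [0.06, 0.015, -0.249, 0.4825, -0.295], [0.06, 0.015, -0.249, 0.4825, -0.295], [0.06, 0.015, -0.249, 0.4825, -0.295], [0.06, 0.015, -0.249, 0.4825, -0.295], [0.06, 0.015, -0.249, 0.4825, -0.295]]
  ],
  "squeeze": 25
}}

```text
t: 2.2
tool_pos: [0.4332, -0.1035, 0.1407]
orientation: [2.877, 1.257, 0.003]
contact_force: [0.1, 0.5, 0.5]
width: 0.0601
finger_force: 0.0
```

```bash
python3 -c "
from m import *
go(.4335,-.0978,.082,-42)"
```

```text
shift [ 0.0043 -0.0038  0.0587] turn -0.014 (alt 3.128) q7 -1.01 tcp [ 0.4332 -0.1035  0.1407] F [0.1 0.5 0.5]
```

To row units: 0.02 m is 0.05, 0.0043 m is 0.0108, -0.014 rad is -0.007.

Call:
{"api": "pendant", "payload": {
  "deltas": [
    [[0.06, 0.0108, -0.0095, 0.05, -0.007], [0.06, 0.0108, -0.0095, 0.05, -0.007], [0.06, 0.0108, -0.0095, 0.05, -0.007], [0.06, 0.0108, -0.0095, 0.05, -0.007]]
  ]
}}

```text
t: 2.6
tool_pos: [0.4328, -0.0972, 0.1204]
orientation: [2.868, 1.279, 0.002]
contact_force: [-0.1, 0.4, -0.5]
width: 0.0601
finger_force: 0.0
```

```bash
python3 -c "
from m import *
go(.4335,-.0978,.082,-42)"
```

```text
shift [0.     0.0009 0.0384] turn 0.001 (alt -3.140) q7 -1.05 tcp [ 0.4328 -0.0972  0.1204] F [-0.1  0.4 -0.5]
```

To row units: 0.038 m is 0.095, 0.02 m is 0.05.

Call:
{"api": "pendant", "payload": {
  "deltas": [
    [[0.06, 0, 0.0025, 0.05, 0], [0.06, 0, 0.0025, 0.095, 0], [0.06, 0, 0.0025, 0.095, 0], [0.06, 0, 0.0025, 0.095, 0], [0.02, 0, 0.0025, 0.095, 0], [0.02, 0, 0.0025, 0.095, 0], [0.02, 0, 0.0025, 0.095, 0], [0.02, 0, 0.0025, 0.095, 0], [0.02, 0, 0.0025, 0.095, 0], [0.02, 0, 0.0025, 0.095, 0], [0.02, 0, 0.0025, 0.095, 0]]
  ],
  "squeeze": 30
}}

```text
t: 3.7
tool_pos: [0.4329, -0.0974, 0.0814]
orientation: [2.868, 1.281, 0.0]
contact_force: [-1.2, -0.0, 5.2]
width: 0.0259
finger_force: 29.9
```

```bash
python3 -c "
from m import *
go(.4335,-.0978,.082,-42)"
```

```text
shift [ 0.0001  0.0007 -0.0006] turn 0.002 (alt -3.140) q7 -1.12 tcp [ 0.4329 -0.0974  0.0814] F [-1.2 -0.   5.2]
```

To row units: -0.09 m is -0.225, -0.05 m is -0.125.

Call:
{"api": "pendant", "payload": {
  "deltas": [
    [[0.02, 0, 0, -0.05, 0], [0.02, 0, 0, -0.125, 0], [0.02, 0, 0, -0.225, 0], [0.02, 0, 0, -0.225, 0], [0.02, 0, 0, -0.225, 0], [0.02, 0, 0, -0.225, 0]]
  ]
}}

```text
t: 4.3
tool_pos: [0.4317, -0.0974, 0.1703]
orientation: [-2.868, -1.28, 0.003]
contact_force: [0.1, -0.2, -1.1]
width: 0.0256
finger_force: 29.9
```

```bash
python3 -c "
from m import *
go(.469,-.3205,.15,-75.5)"
```

```text
shift [-0.1412  0.1768  0.0201] turn 0.587 (alt -2.555) q7 -0.95 tcp [ 0.4317 -0.0974  0.1703] F [ 0.1 -0.2 -1.1]
```

To row units: 0.177 m is 0.4425, 0.15 m is 0.375, 0.587 rad is 0.2935.

Call:
{"api": "pendant", "payload": {
  "deltas": [
    [[0.02, -0.075, 0.1, 0, 0.065], [0.02, -0.15, 0.2, 0, 0.13], [0.02, -0.225, 0.3, 0, 0.195], [0.02, -0.3, 0.375, 0, 0.25], [0.02, -0.3525, 0.4425, 0, 0.2935], [0.02, -0.3525, 0.4425, 0.025, 0.2935], [0.02, -0.3525, 0.4425, 0.05, 0.2935], [0.02, -0.3525, 0.4425, 0.05, 0.2935], [0.02, -0.3525, 0.4425, 0.05, 0.2935], [0.02, -0.3525, 0.4425, 0.05, 0.2935]]
  ]
}}

```text
t: 5.3
tool_pos: [0.4707, -0.3191, 0.1513]
orientation: [-3.116, -0.4, -0.0]
contact_force: [-0.0, -0.0, -1.2]
width: 0.0257
finger_force: 29.9
```

```bash
python3 -c "
from m import *
c=grab('top','t2.png');np.savez('pics/t2.npz',**c)
c=grab('wrist','w2.png');np.savez('pics/w2.npz',**c); blue(c)
go(.469,-.3205,.0854,-75.5)"
```

```text
blue ctr 0.3871 -0.3419 size 0.027 0.062 yaw -75.4
blue ctr 0.5091 -0.3119 size 0.121 0.074 yaw 14.5
shift [-0.002   0.0002  0.0663] turn 0.001 (alt -3.140) q7 -1.10 tcp [ 0.4708 -0.3198  0.1517] F [ 0.5  0.4 -2.1]
```

View pics/w2.png

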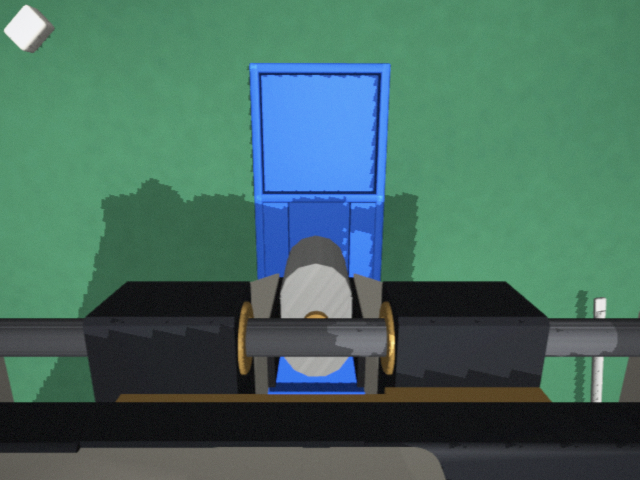

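The wrist view shows the can held upright (315,315) and lined up with the nest behind it, whose inner walls are at columns 289–350. I lower it now.

To row units: 0.0655 m is 0.1638, 0.06 m is 0.15.

Call:
{"api": "pendant", "payload": {
  "deltas": [
    [[0.02, -0.005, 0.0025, 0.05, 0], [0.02, -0.005, 0.0025, 0.1, 0], [0.02, -0.005, 0.0025, 0.1375, 0], [0.02, -0.005, 0.0025, 0.15, 0], [0.02, -0.005, 0.0025, 0.1638, 0], [0.02, -0.005, 0.0025, 0.1638, 0], [0.02, -0.005, 0.0025, 0.1638, 0]]
  ]
}}

```text
t: 6.1
tool_pos: [0.4692, -0.322, 0.0863]
orientation: [3.116, 0.396, 0.001]
contact_force: [0.4, -0.4, -0.5]
width: 0.0258
finger_force: 30.0
```

```bash
python3 -c "
from m import *
go(.469,-.3215,.0854,-75.5)"
```

```text
shift [-0.0001 -0.0005  0.0009] turn -0.0 (alt 3.141) q7 -1.15 tcp [ 0.4692 -0.322   0.0863] F [ 0.4 -0.4 -0.5]
```

To row units: -0.12 m is -0.3, -0.08 m is -0.2.

Call:
{"api": "pendant", "payload": {
  "deltas": [
    [[0.02, 0, 0, 0.0025, 0], [0.02, 0, 0, 0.0025, 0], [0.05, 0, 0, 0.0025, 0], [0.05, 0, 0, 0.0025, 0], [0.05, 0, 0, 0.0025, 0], [0.05, 0, 0, -0.1, 0], [0.05, 0, 0, -0.2, 0], [0.05, 0, 0, -0.3, 0], [0.05, 0, 0, -0.3, 0], [0.05, 0, 0, -0.3, 0]]
  ]
}}

```text
t: 7.1
tool_pos: [0.4691, -0.3223, 0.2068]
orientation: [3.114, 0.395, 0.002]
contact_force: [-1.0, -0.6, -0.6]
width: 0.05
finger_force: 0.0
```

```bash
python3 -c "
from m import *
go(.631,-.0955,.2,-75.5)"
```

```text
shift [ 0.2134 -0.1792  0.0067] turn -0.001 (alt 3.141) q7 -1.05 tcp [ 0.4691 -0.3223  0.2068] F [-1.  -0.6 -0.6]
```

To row units: -0.179 m is -0.4475, -0.14 m is -0.35.

Call:
{"api": "pendant", "payload": {
  "deltas": [
    [[0.05, 0.1, -0.0875, 0, 0], [0.05, 0.2, -0.175, 0, 0], [0.05, 0.275, -0.2625, 0, 0], [0.05, 0.325, -0.35, 0, 0], [0.05, 0.35, -0.4475, 0, 0], [0.05, 0.35, -0.4475, 0, 0], [0.05, 0.35, -0.4475, 0, 0], [0.05, 0.35, -0.4475, 0, 0], [0.05, 0.35, -0.4475, 0, 0]]
  ]
}}

```text
t: 8.0
tool_pos: [0.5589, -0.1155, 0.205]
orientation: [3.117, 0.392, -0.002]
contact_force: [0.0, 0.6, 0.6]
width: 0.0499
finger_force: 0.0
```

```bash
python3 -c "
from m import *
c=grab('top'); np.savez('pics/t3.npz',**c)
cv2.imwrite('pics/t3.png',cv2.resize(c['pixels'][235:360,430:520,::-1],None,fx=4,fy=4,interpolation=3)); slab(c,.469,-.3215,.035,.035,.046)
c=grab('wrist','w3.png'); slab(c,.631,-.0955,.03,.014,.035); slab(c,.631,-.0955,.035,.005,.0115)
go(.631,-.0955,.12,None)"
```

```text
slab n 0 rect 0.0 0.0 [0. 0.] yaw nan z nan mean [nan nan]
slab n 479 rect 0.6308 -0.098 [0.0151 0.015 ] yaw 77.5 z 0.0239 mean [ 0.6308 -0.098 ]
slab n 3599 rect 0.6309 -0.0979 [0.0493 0.0496] yaw -45.9 z 0.0079 mean [ 0.6312 -0.0978]
shift [ 0.0745 -0.0012  0.0853] turn 0.0 (alt 0.000) q7 -1.47 tcp [ 0.5592 -0.1151  0.2054] F [-0.   0.2 -0.3]m.py:32: RuntimeWarning: invalid value encountered in scalar divide
  print('slab n',len(q),'rect',round(cx,4),round(cy,4),np.round(s,4),'yaw %.1f'%np.degrees(np.arctan(e[1]/e[0])),'z',np.median(q[:,2]).round(4), 'mean',w.mean(0).round(4))
  return _methods._mean(a, axis=axis, dtype=dtype,
  ret = ret.dtype.type(ret / rcount)
m.py:32: RuntimeWarning: Mean of empty slice.
  print('slab n',len(q),'rect',round(cx,4),round(cy,4),np.round(s,4),'yaw %.1f'%np.degrees(np.arctan(e[1]/e[0])),'z',np.median(q[:,2]).round(4), 'mean',w.mean(0).round(4))
  ret = um.true_divide(
```

View pics/t3.png

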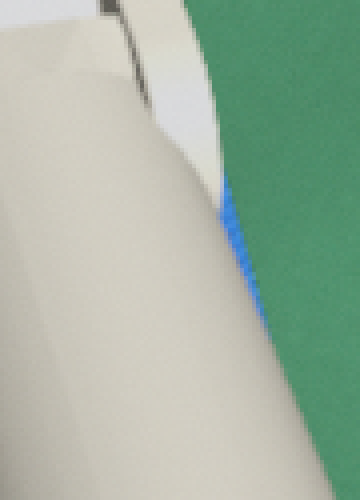

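The arm hides the tray from the top camera (only a sliver of blue at 240,250), so I'll check the can with the wrist camera when I come back. Next the large gear: hub top at 24 mm, disc top at 8 mm.

Call:
{"api": "pendant", "payload": {
  "deltas": [
    [[0.05, 0.1, 0.0013, 0.1, 0], [0.05, 0.185, 0.0013, 0.2, 0], [0.05, 0.185, 0.0013, 0.2125, 0], [0.05, 0.185, 0.0013, 0.2125, 0], [0.05, 0.185, 0.0013, 0.2125, 0], [0.05, 0.185, 0.0013, 0.2125, 0]]
  ]
}}

```text
t: 8.7
tool_pos: [0.6314, -0.0965, 0.1225]
orientation: [3.115, 0.394, 0.003]
contact_force: [0.2, -0.3, 0.7]
width: 0.0499
finger_force: 0.0
```

```bash
python3 -c "
from m import *
go(.631,-.0972,.078)"
```

```text
shift [-0.0006  0.0005  0.0445] turn 0.0 (alt 0.000) q7 -1.57 tcp [ 0.6314 -0.0965  0.1225] F [ 0.2 -0.3  0.7]
```

To row units: 0.044 m is 0.11, 0.025 m is 0.0625.

Call:
{"api": "pendant", "payload": {
  "deltas": [
    [[0.05, 0, 0, 0.0625, 0], [0.05, 0, 0, 0.11, 0], [0.05, 0, 0, 0.11, 0], [0.05, 0, 0, 0.11, 0], [0.01, 0, 0, 0.11, 0], [0.01, 0, 0, 0.11, 0], [0.01, 0, 0, 0.11, 0], [0.01, 0, 0, 0.11, 0], [0.01, 0, 0, 0.11, 0], [0.01, 0, 0, 0.11, 0]]
  ],
  "squeeze": 30
}}

```text
t: 9.7
tool_pos: [0.6314, -0.0956, 0.077]
orientation: [3.116, 0.396, 0.0]
contact_force: [-0.0, -0.2, 2.4]
width: 0.0146
finger_force: 30.0
```

```bash
python3 -c "
from m import *
go(.631,-.0972,.078)"
```

```text
shift [-0.0008  0.0014 -0.001 ] turn 0.0 (alt 0.000) q7 -1.60 tcp [ 0.6314 -0.0956  0.077 ] F [-0.  -0.2  2.4]
```

To row units: -0.09 m is -0.225, -0.05 m is -0.125.

Call:
{"api": "pendant", "payload": {
  "deltas": [
    [[0.01, 0, 0, -0.05, 0], [0.01, 0, 0, -0.125, 0], [0.01, 0, 0, -0.225, 0], [0.01, 0, 0, -0.225, 0], [0.01, 0, 0, -0.225, 0], [0.01, 0, 0, -0.225, 0]]
  ]
}}

```text
t: 10.3
tool_pos: [0.6303, -0.0957, 0.1656]
orientation: [-3.116, -0.396, 0.003]
contact_force: [-0.1, -0.4, -0.4]
width: 0.0145
finger_force: 30.0
```

```bash
python3 -c "
from m import *
go(.532,-.3052,.15,-75.5)"
```

```text
shift [-0.1475  0.1783  0.0158] turn -0.0 (alt 3.141) q7 -1.55 tcp [ 0.6303 -0.0957  0.1656] F [-0.1 -0.4 -0.4]
```

To row units: 0.1783 m is 0.4458, -0.1475 m is -0.3688.

Call:
{"api": "pendant", "payload": {
  "deltas": [
    [[0.01, -0.075, 0.0875, 0, 0], [0.01, -0.15, 0.175, 0, 0], [0.01, -0.225, 0.2625, 0, 0], [0.01, -0.3, 0.35, 0, 0], [0.01, -0.3688, 0.4458, 0, 0], [0.01, -0.3688, 0.4458, 0, 0], [0.01, -0.3688, 0.4458, 0, 0], [0.01, -0.3688, 0.4458, 0.0375, 0], [0.01, -0.3688, 0.4458, 0.0375, 0], [0.01, -0.3688, 0.4458, 0.0375, 0]]
  ]
}}

```text
t: 11.3
tool_pos: [0.533, -0.3029, 0.1504]
orientation: [-3.114, -0.4, 0.002]
contact_force: [1.6, -0.0, -0.9]
width: 0.0146
finger_force: 30.0
```

```bash
python3 -c "
from m import *
c=grab('wrist','w4.png'); blue(c,300)
go(.532,-.3052,.081,-75.5)"
```

```text
blue ctr 0.5412 -0.3036 size 0.059 0.074 yaw -75.6
shift [-0.0018  0.0015  0.0701] turn 0.002 (alt -3.139) q7 -1.18 tcp [ 0.5334 -0.3034  0.1511] F [-0.1 -0.3 -1.3]
```

View pics/w4.png

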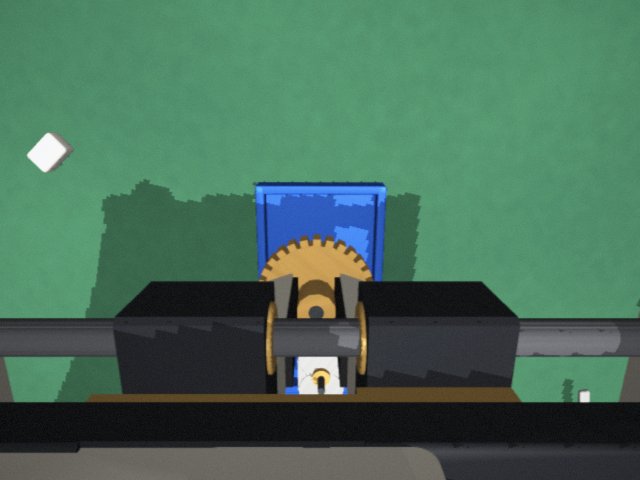

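The wrist view shows the gear held level (315,265) above the end pocket (256–385, 185–290), and the can top is visible behind it (320,375). I lower the gear now.

To row units: 0.07 m is 0.175, -0.0014 m is -0.0035.

Call:
{"api": "pendant", "payload": {
  "deltas": [
    [[0.01, -0.0035, 0.005, 0.075, 0], [0.01, -0.0035, 0.005, 0.1375, 0], [0.01, -0.0035, 0.005, 0.1625, 0], [0.01, -0.0035, 0.005, 0.175, 0], [0.01, -0.0035, 0.005, 0.175, 0], [0.01, -0.0035, 0.005, 0.175, 0]]
  ]
}}

```text
t: 11.95
tool_pos: [0.5332, -0.3074, 0.0828]
orientation: [3.115, 0.397, 0.003]
contact_force: [0.6, 0.2, -0.5]
width: 0.0147
finger_force: 30.0
```

```bash
python3 -c "
from m import *
go(.5325,-.3057,.081,-75.5)"
```

```text
shift [-0.0002 -0.0018  0.0018] turn 0.0 (alt -3.141) q7 -1.23 tcp [ 0.5332 -0.3074  0.0828] F [ 0.6  0.2 -0.5]
```

To row units: 0.002 m is 0.005, 0.0015 m is 0.0038.

Call:
{"api": "pendant", "payload": {
  "deltas": [
    [[0.01, 0, -0.0025, 0.0038, 0], [0.01, 0, -0.0025, 0.0038, 0], [0.01, 0, -0.0025, 0.005, 0], [0.01, 0, -0.0025, 0.005, 0]]
  ]
}}

```text
t: 12.35
tool_pos: [0.5326, -0.3065, 0.0809]
orientation: [3.116, 0.396, 0.002]
contact_force: [-1.1, 1.2, 5.1]
width: 0.0147
finger_force: 30.0
```

```bash
python3 -c "
from m import *
go(.5325,-.3057,.081,-75.5)"
```

```text
shift [ 0.0001 -0.0008 -0.0001] turn -0.0 (alt 3.141) q7 -1.23 tcp [ 0.5326 -0.3065  0.0809] F [-1.1  1.2  5.1]
```

To row units: -0.13 m is -0.325, -0.12 m is -0.3.

Call:
{"api": "pendant", "payload": {
  "deltas": [
    [[0.05, 0, 0, 0, 0], [0.05, 0, 0, 0, 0], [0.05, 0, 0, 0, 0], [0.05, 0, 0, -0.075, 0], [0.05, 0, 0, -0.175, 0], [0.05, 0, 0, -0.3, 0], [0.05, 0, 0, -0.325, 0], [0.05, 0, 0, -0.325, 0]]
  ]
}}

```text
t: 13.15
tool_pos: [0.5333, -0.3071, 0.2123]
orientation: [3.113, 0.395, 0.006]
contact_force: [0.7, 0.2, -0.7]
width: 0.0498
finger_force: 0.0
```

```bash
python3 -c "
from m import *
go(.455,.02,.22,-90)"
```

```text
shift [ 0.006  -0.3362 -0.009 ] turn 0.253 (alt -2.889) q7 -1.14 tcp [ 0.5333 -0.3071  0.2123] F [ 0.7  0.2 -0.7]
```

To row units: -0.336 m is -0.84, -0.3 m is -0.75, 0.253 rad is 0.1265.

Call:
{"api": "pendant", "payload": {
  "deltas": [
    [[0.05, 0.0125, -0.125, -0.025, 0.05], [0.05, 0.0125, -0.25, -0.025, 0.1], [0.05, 0.0125, -0.375, -0.025, 0.1265], [0.05, 0.0125, -0.5, -0.025, 0.1265], [0.05, 0.0125, -0.625, -0.025, 0.1265], [0.05, 0.0125, -0.75, -0.025, 0.1265], [0.05, 0.015, -0.84, -0.025, 0.1265], [0.05, 0.015, -0.84, -0.025, 0.1265], [0.05, 0.015, -0.84, -0.025, 0.1265], [0.05, 0.015, -0.84, -0.025, 0.1265]]
  ]
}}

```text
t: 14.15
tool_pos: [0.4534, 0.0191, 0.2187]
orientation: [3.141, -0.003, -0.003]
contact_force: [-0.2, -0.3, -0.6]
width: 0.0505
finger_force: 0.0
```

```bash
python3 -c "
from m import *
c=grab('wrist','w5.png'); slab(c,.523,.0195,.03,.02,.0285);slab(c,.523,.0195,.03,.036,.045); slab(c,.461,.112,.03,.014,.035); P=cloud(c);print(np.isfinite(P).all(), P[240,320])
c=grab('top'); slab(c,.469,-.3215,.035,.035,.046); slab(c,.532,-.3052,.04,.009,.018); slab(c,.532,-.3052,.02,.022,.04)
cv2.imwrite('pics/t5.png',cv2.resize(c['pixels'][235:360,430:520,::-1],None,fx=4,fy=4,interpolation=3))
go(.523,.0185,.12,-90)"
```

```text
slab n 705 rect 0.5226 0.0161 [0.0227 0.0233] yaw -0.5 z 0.0263 mean [0.5231 0.0164]
slab n 237 rect 0.5227 0.0165 [0.0111 0.0109] yaw 0.1 z 0.04 mean [0.5229 0.0165]
slab n 274 rect 0.4614 0.1108 [0.0115 0.0117] yaw -84.6 z 0.0236 mean [0.4618 0.1099]
True [0.43280969 0.0150981  0.00045538]
slab n 219 rect 0.47 -0.3196 [0.0442 0.0271] yaw 7.0 z 0.0427 mean [ 0.4706 -0.319 ]
slab n 517 rect 0.5335 -0.3035 [0.0738 0.075 ] yaw -77.2 z 0.0132 mean [ 0.5319 -0.3051]
slab n 49 rect 0.5331 -0.3041 [0.0141 0.0149] yaw -61.0 z 0.0291 mean [ 0.5331 -0.3037]
shift [0.0694 0.0001 0.099 ] turn -0.003 (alt 3.139) q7 -1.91 tcp [0.4537 0.0189 0.2191] F [ 0.3 -0.1  0.2]
```

View pics/t5.png

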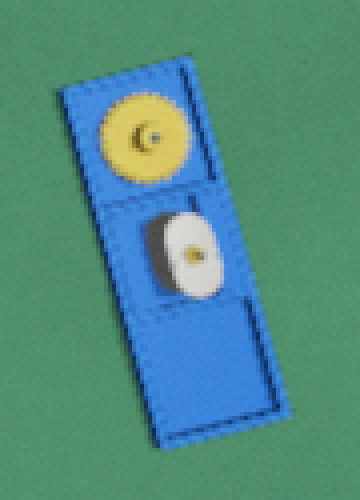

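The crop shows both parts seated: the gear in the far pocket (145,137) and the can in its nest (195,255), flat at z≈42 mm and gear hub ≈28 mm. Next is the slim rotor.

To row units: 0.099 m is 0.2475, 0.0015 m is 0.0038.

Call:
{"api": "pendant", "payload": {
  "deltas": [
    [[0.05, 0.0875, 0.0038, 0.075, 0], [0.05, 0.1725, 0.0038, 0.175, 0], [0.05, 0.1725, 0.0038, 0.2475, 0], [0.05, 0.1725, 0.0038, 0.2475, 0], [0.05, 0.1725, 0.0038, 0.2475, 0], [0.05, 0.1725, 0.0038, 0.2475, 0]]
  ]
}}

```text
t: 14.85
tool_pos: [0.5232, 0.0187, 0.1222]
orientation: [3.141, -0.001, 0.003]
contact_force: [0.5, -0.5, 0.5]
width: 0.05
finger_force: 0.0
```

```bash
python3 -c "
from m import *
go(.5228,.017,.079,-90)"
```

```text
shift [-0.0004  0.0017  0.0432] turn -0.001 (alt 3.141) q7 -2.06 tcp [0.5232 0.0187 0.1222] F [ 0.5 -0.5  0.5]
```

To row units: 0.043 m is 0.1075, 0.025 m is 0.0625.

Call:
{"api": "pendant", "payload": {
  "deltas": [
    [[0.05, 0, 0.0025, 0.0625, 0], [0.05, 0, 0.0025, 0.1075, 0], [0.05, 0, 0.0025, 0.1075, 0], [0.05, 0, 0.0025, 0.1075, 0], [0.018, 0, 0.0025, 0.1075, 0], [0.018, 0, 0.0025, 0.1075, 0], [0.018, 0, 0.0025, 0.1075, 0], [0.018, 0, 0.0025, 0.1075, 0], [0.018, 0, 0.0025, 0.1075, 0], [0.018, 0, 0.0025, 0.1075, 0]]
  ],
  "squeeze": 30
}}

```text
t: 15.85
tool_pos: [0.523, 0.0178, 0.0782]
orientation: [3.141, -0.0, 0.001]
contact_force: [-0.5, -0.3, 4.6]
width: 0.0231
finger_force: 30.0
```

```bash
python3 -c "
from m import *
go(.5228,.017,.079,-90)"
```

```text
shift [-0.0002  0.0008 -0.0008] turn -0.0 (alt 3.141) q7 -2.11 tcp [0.523  0.0178 0.0782] F [-0.5 -0.3  4.6]
```

To row units: -0.1 m is -0.25, -0.09 m is -0.225.

Call:
{"api": "pendant", "payload": {
  "deltas": [
    [[0.018, 0, 0, -0.05, 0], [0.018, 0, 0, -0.125, 0], [0.018, 0, 0, -0.225, 0], [0.018, 0, 0, -0.25, 0], [0.018, 0, 0, -0.25, 0], [0.018, 0, 0, -0.25, 0]]
  ]
}}

```text
t: 16.45
tool_pos: [0.522, 0.0175, 0.1767]
orientation: [3.141, -0.001, -0.002]
contact_force: [-0.3, 0.4, -0.8]
width: 0.023
finger_force: 30.0
```

```bash
python3 -c "
from m import *
go(.4065,-.3375,.16,-75.5)"
```

```text
shift [-0.1152  0.3551  0.017 ] turn -0.254 (alt 2.888) q7 -2.00 tcp [0.522  0.0175 0.1767] F [-0.3  0.4 -0.8]
```

To row units: 0.355 m is 0.8875, 0.315 m is 0.7875, -0.254 rad is -0.127.

Call:
{"api": "pendant", "payload": {
  "deltas": [
    [[0.018, -0.0375, 0.1125, 0, -0.025], [0.018, -0.075, 0.225, 0, -0.05], [0.018, -0.1125, 0.3375, 0, -0.075], [0.018, -0.15, 0.45, 0, -0.1], [0.018, -0.1875, 0.5625, 0, -0.127], [0.018, -0.225, 0.675, 0, -0.127], [0.018, -0.2625, 0.7875, 0, -0.127], [0.018, -0.2875, 0.8875, 0, -0.127], [0.018, -0.2875, 0.8875, 0, -0.127], [0.018, -0.2875, 0.8875, 0.0375, -0.127], [0.018, -0.2875, 0.8875, 0.0375, -0.127], [0.018, -0.2875, 0.8875, 0.0375, -0.127]]
  ]
}}

```text
t: 17.65
tool_pos: [0.4076, -0.3345, 0.1612]
orientation: [-3.113, -0.402, 0.002]
contact_force: [0.4, 0.7, -1.0]
width: 0.023
finger_force: 30.0
```

```bash
python3 -c "
from m import *
go(.4065,-.3375,.0825,-75.5)
c=grab('wrist','w6.png'); blue(c,300)
slab(c,.469,-.3215,.035,.035,.046); slab(c,.532,-.3052,.04,.009,.018); slab(c,.532,-.3052,.02,.022,.04)"
```

```text
shift [-0.0017  0.0029  0.0787] turn 0.004 (alt -3.138) q7 -1.03 tcp [ 0.4076 -0.3345  0.1612] F [ 0.4  0.7 -1. ]
blue ctr 0.4578 -0.3251 size 0.16 0.074 yaw 14.5
slab n 4081 rect 0.4688 -0.3226 [0.0453 0.026 ] yaw 14.2 z 0.0418 mean [ 0.4692 -0.3224]
slab n 5583 rect 0.5161 -0.3098 [0.0414 0.0741] yaw -75.7 z 0.0122 mean [ 0.52   -0.3095]
slab n 564 rect 0.5281 -0.3079 [0.0089 0.0156] yaw -76.9 z 0.0277 mean [ 0.5283 -0.3079]
```

View pics/w6.png

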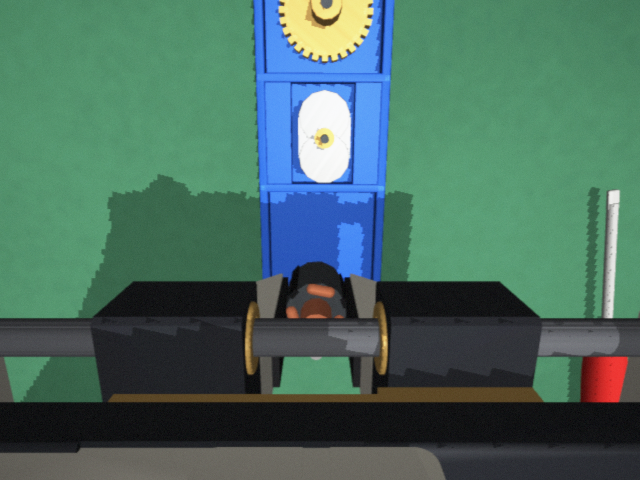

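The wrist view shows the can flat in its nest (325,137), the gear in the far pocket (325,15), and the rotor held upright (315,295) above the near pocket. I lower the rotor now.

To row units: 0.078 m is 0.195, 0.073 m is 0.1825, 0.004 rad is 0.002.

Call:
{"api": "pendant", "payload": {
  "deltas": [
    [[0.018, -0.0025, 0.0075, 0.075, 0.002], [0.018, -0.0025, 0.0075, 0.15, 0.002], [0.018, -0.0025, 0.0075, 0.1825, 0.002], [0.018, -0.0025, 0.0075, 0.195, 0.002], [0.018, -0.0025, 0.0075, 0.195, 0.002], [0.018, -0.0025, 0.0075, 0.195, 0.002], [0.018, -0.0025, 0.0075, 0.195, 0.002]]
  ]
}}

```text
t: 18.4
tool_pos: [0.4082, -0.3407, 0.086]
orientation: [3.115, 0.391, 0.002]
contact_force: [-0.3, -0.1, -0.4]
width: 0.023
finger_force: 30.0
```

```bash
python3 -c "
from m import *
go(.4065,-.338,.0822,-75.5)"
```

```text
shift [-0.001  -0.003   0.0038] turn -0.003 (alt 3.138) q7 -1.12 tcp [ 0.4082 -0.3407  0.086 ] F [-0.3 -0.1 -0.4]
```

To row units: 0.003 m is 0.0075, 0.002 m is 0.005.

Call:
{"api": "pendant", "payload": {
  "deltas": [
    [[0.018, 0, 0, 0.0025, 0], [0.018, 0, 0, 0.005, 0], [0.018, 0, 0, 0.0075, 0], [0.018, 0, 0, 0.0075, 0]]
  ]
}}

```text
t: 18.8
tool_pos: [0.4075, -0.3405, 0.0822]
orientation: [3.116, 0.391, 0.0]
contact_force: [-1.3, 0.6, 4.6]
width: 0.0231
finger_force: 30.0
```

```bash
python3 -c "
from m import *
go(.4065,-.338,.0822,-75.5)"
```

```text
shift [-0.0004 -0.0026  0.    ] turn -0.003 (alt 3.138) q7 -1.12 tcp [ 0.4075 -0.3405  0.0822] F [-1.3  0.6  4.6]
```

Contact at the floor. I release the rotor, rise, and go to a spot that sees the small gear.

To row units: -0.13 m is -0.325, -0.12 m is -0.3.

Call:
{"api": "pendant", "payload": {
  "deltas": [
    [[0.05, 0, 0, 0, 0], [0.05, 0, 0, 0, 0], [0.05, 0, 0, 0, 0], [0.05, 0, 0, -0.075, 0], [0.05, 0, 0, -0.175, 0], [0.05, 0, 0, -0.3, 0], [0.05, 0, 0, -0.325, 0], [0.05, 0, 0, -0.325, 0]]
  ]
}}

```text
t: 19.6
tool_pos: [0.4085, -0.3412, 0.2139]
orientation: [3.113, 0.39, 0.004]
contact_force: [-0.6, -0.3, -0.1]
width: 0.0501
finger_force: 0.0
```

```bash
python3 -c "
from m import *
go(.40,.11,.22,-90)"
```

```text
shift [ 0.1031 -0.4393 -0.0078] turn 0.249 (alt -2.892) q7 -0.98 tcp [ 0.4085 -0.3412  0.2139] F [-0.6 -0.3 -0.1]
```

To row units: -0.397 m is -0.9925, -0.25 m is -0.625, -0.15 rad is -0.075.

Call:
{"api": "pendant", "payload": {
  "deltas": [
    [[0.05, 0.0625, -0.1125, -0.025, -0.075], [0.05, 0.125, -0.225, -0.025, -0.15], [0.05, 0.1875, -0.325, -0.025, -0.225], [0.05, 0.25, -0.425, -0.025, -0.3], [0.05, 0.3, -0.525, -0.025, -0.375], [0.05, 0.35, -0.625, -0.025, -0.45], [0.05, 0.4, -0.7, -0.025, -0.525], [0.05, 0.45, -0.775, -0.025, -0.6], [0.05, 0.5, -0.85, -0.025, -0.675], [0.05, 0.525, -0.925, -0.025, -0.75], [0.05, 0.5665, -0.9925, -0.025, -0.8], [0.05, 0.5665, -0.9925, -0.025, -0.8]]
  ]
}}

```text
t: 20.8
tool_pos: [0.528, 0.1057, 0.2204]
orientation: [-1.877, -2.514, -0.004]
contact_force: [-0.3, -0.0, -0.6]
width: 0.05
finger_force: 0.0
```

Call:
{"api": "pendant", "payload": {
  "deltas": [
    [[0.05, 0, 0, 0, -0.075], [0.05, 0, 0, 0, -0.15], [0.05, 0, 0, 0, -0.225], [0.05, 0, 0, 0, -0.3], [0.05, 0, 0, 0, -0.375], [0.05, 0, 0, 0, -0.45], [0.05, 0, 0, 0, -0.5], [0.05, 0, 0, 0, -0.5], [0.05, 0, 0, 0, -0.5], [0.05, 0, 0, 0, -0.5]]
  ]
}}

```text
t: 21.8
tool_pos: [0.5285, 0.1002, 0.2211]
orientation: [-0.46, -3.107, 0.001]
contact_force: [-0.4, -0.5, -0.8]
width: 0.05
finger_force: 0.0
```

```bash
python3 -c "
from m import *
go(.4615,.111,.12,-106.9)
c=grab('wrist','w7.png'); blue(c,300)
slab(c,.4615,.111,.03,.014,.035); slab(c,.4615,.111,.03,.0055,.0115)
c=grab('top'); slab(c,.4075,-.34,.03,.028,.034)"
```

```text
shift [ 0.0672 -0.009   0.1012] turn 0.001 (alt -3.141) q7 0.37 tcp [0.5285 0.1002 0.2211] F [-0.4 -0.5 -0.8]
blue ctr 0.7319 0.2974 size 0.016 0.039 yaw -16.9
blue ctr 0.4954 0.267 size 0.079 0.136 yaw -16.9
slab n 241 rect 0.4606 0.1107 [0.0115 0.0113] yaw 55.2 z 0.0239 mean [0.4606 0.1107]
slab n 984 rect 0.4606 0.1104 [0.0295 0.0293] yaw 73.2 z 0.0079 mean [0.4604 0.1107]
slab n 56 rect 0.409 -0.337 [0.0234 0.0225] yaw 71.7 z 0.0307 mean [ 0.4099 -0.336 ]
```

View pics/w7.png

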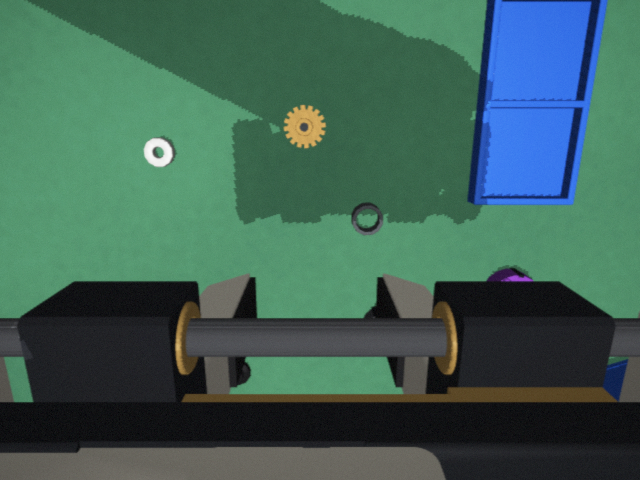

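The wrist view shows the small gear at (304,127), the clutter ring at (367,218) well clear, and tray2 at (470–605, 0–204). Top-camera depth puts the slim rotor's stack top at 30.7 mm, so it is seated. I go down on the small gear.

The manual's scale: shifts go in shares of 0.4 m and turns go in shares of 2 rad. Converting my numbers, 0.1 m is 0.25, 0.068 m is 0.17.

Call:
{"api": "pendant", "payload": {
  "deltas": [
    [[0.05, 0.0875, -0.0125, 0.075, 0], [0.05, 0.17, -0.0238, 0.175, 0], [0.05, 0.17, -0.0238, 0.25, 0], [0.05, 0.17, -0.0238, 0.25, 0], [0.05, 0.17, -0.0238, 0.25, 0], [0.05, 0.17, -0.0238, 0.25, 0]]
  ]
}}

```text
t: 22.5
tool_pos: [0.4628, 0.1116, 0.1234]
orientation: [0.458, 3.105, 0.002]
contact_force: [0.1, 0.2, 0.1]
width: 0.0499
finger_force: 0.0
```

```bash
python3 -c "
from m import *
go(.4606,.1107,.078,-106.9)"
```

```text
shift [ 0.0019 -0.0015  0.0454] turn 0.002 (alt -3.139) q7 0.18 tcp [0.4628 0.1116 0.1234] F [0.1 0.2 0.1]
```

To row units: 0.0445 m is 0.1113, 0.025 m is 0.0625.

Call:
{"api": "pendant", "payload": {
  "deltas": [
    [[0.05, 0.0025, -0.0025, 0.0625, 0], [0.05, 0.0025, -0.0025, 0.1113, 0], [0.05, 0.0025, -0.0025, 0.1113, 0], [0.05, 0.0025, -0.0025, 0.1113, 0], [0.008, 0.0025, -0.0025, 0.1113, 0], [0.008, 0.0025, -0.0025, 0.1113, 0], [0.008, 0.0025, -0.0025, 0.1113, 0], [0.008, 0.0025, -0.0025, 0.1113, 0], [0.008, 0.0025, -0.0025, 0.1113, 0], [0.008, 0.0025, -0.0025, 0.1113, 0]]
  ],
  "squeeze": 25
}}

```text
t: 23.5
tool_pos: [0.4598, 0.1103, 0.0774]
orientation: [0.457, 3.108, 0.0]
contact_force: [0.2, 0.4, 1.9]
width: 0.0106
finger_force: 25.0
```

```bash
python3 -c "
from m import *
go(.4606,.1107,.078,-106.9)"
```

```text
shift [-0.0006  0.0006 -0.0006] turn 0.003 (alt -3.138) q7 0.12 tcp [0.4598 0.1103 0.0774] F [0.2 0.4 1.9]
```

To row units: -0.09 m is -0.225, -0.05 m is -0.125.

Call:
{"api": "pendant", "payload": {
  "deltas": [
    [[0.008, 0, 0, -0.05, 0], [0.008, 0, 0, -0.125, 0], [0.008, 0, 0, -0.225, 0], [0.008, 0, 0, -0.225, 0], [0.008, 0, 0, -0.225, 0], [0.008, 0, 0, -0.225, 0]]
  ]
}}

```text
t: 24.1
tool_pos: [0.4592, 0.1097, 0.1664]
orientation: [-0.457, -3.107, 0.002]
contact_force: [-0.1, -0.9, -0.5]
width: 0.0108
finger_force: 25.0
```

```bash
python3 -c "
from m import *
go(.461,.28,.15,-106.9)"
```

```text
shift [0.0473 0.1636 0.0163] turn 0.003 (alt -3.139) q7 0.24 tcp [0.4592 0.1097 0.1664] F [-0.1 -0.9 -0.5]
```

To row units: 0.164 m is 0.41, 0.12 m is 0.3.

Call:
{"api": "pendant", "payload": {
  "deltas": [
    [[0.008, 0.03, 0.1, 0, 0], [0.008, 0.06, 0.2, 0, 0], [0.008, 0.09, 0.3, 0, 0], [0.008, 0.1175, 0.41, 0, 0], [0.008, 0.1175, 0.41, 0, 0], [0.008, 0.1175, 0.41, 0.0375, 0], [0.008, 0.1175, 0.41, 0.0375, 0], [0.008, 0.1175, 0.41, 0.0375, 0]]
  ]
}}

```text
t: 24.9
tool_pos: [0.4616, 0.2786, 0.1506]
orientation: [-0.459, -3.106, 0.004]
contact_force: [-0.4, 0.3, 0.3]
width: 0.0105
finger_force: 25.0
```

```bash
python3 -c "
from m import *
go(.461,.28,.0814,-106.9)
c=grab('wrist','w8.png'); blue(c,300)"
```

```text
shift [0.0009 0.0013 0.0692] turn 0.001 (alt -3.140) q7 -0.03 tcp [0.4616 0.2786 0.1506] F [-0.4  0.3  0.3]
blue ctr 0.5419 0.253 size 0.031 0.027 yaw 73.3
blue ctr 0.4527 0.2829 size 0.074 0.062 yaw 73.2
```

View pics/w8.png

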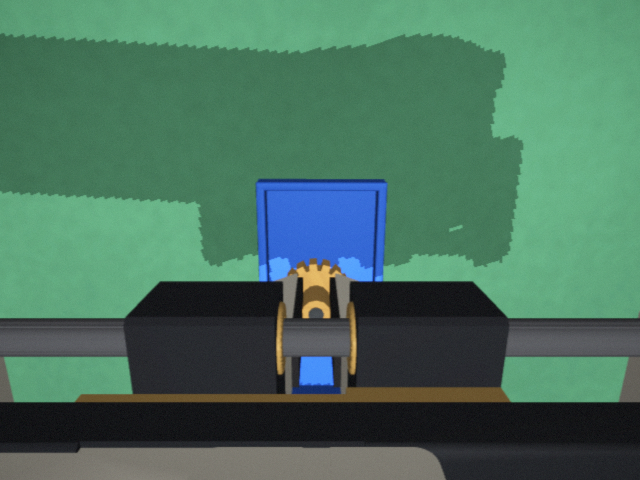

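The wrist view shows the small gear level (316,275) and centred over the pocket (258–386, 181–). I lower it now.

To row units: 0.069 m is 0.1725, 0.065 m is 0.1625.

Call:
{"api": "pendant", "payload": {
  "deltas": [
    [[0.008, 0.0025, 0.005, 0.075, 0], [0.008, 0.0025, 0.005, 0.1375, 0], [0.008, 0.0025, 0.005, 0.1625, 0], [0.008, 0.0025, 0.005, 0.1725, 0], [0.008, 0.0025, 0.005, 0.1725, 0], [0.008, 0.0025, 0.005, 0.1725, 0], [0.008, 0.0025, 0.005, 0.1725, 0]]
  ]
}}

```text
t: 25.65
tool_pos: [0.4621, 0.2835, 0.0843]
orientation: [0.457, 3.107, 0.002]
contact_force: [0.5, 0.1, -0.5]
width: 0.0105
finger_force: 25.0
```

```bash
python3 -c "
from m import *
go(.46,.2805,.0814,-106.9)"
```

```text
shift [ 0.0011 -0.0035  0.0029] turn 0.003 (alt -3.139) q7 -0.10 tcp [0.4621 0.2835 0.0843] F [ 0.5  0.1 -0.5]
```

To row units: 0.0025 m is 0.0063, -0.002 m is -0.005.

Call:
{"api": "pendant", "payload": {
  "deltas": [
    [[0.008, 0.0025, -0.005, 0.0025, 0], [0.008, 0.0025, -0.005, 0.005, 0], [0.008, 0.0025, -0.005, 0.0063, 0], [0.008, 0.0025, -0.005, 0.0063, 0]]
  ]
}}

```text
t: 26.05
tool_pos: [0.46, 0.2813, 0.0813]
orientation: [0.457, 3.108, -0.001]
contact_force: [-1.2, -1.8, 6.9]
width: 0.0109
finger_force: 25.0
```

```bash
python3 -c "
from m import *
go(.46,.2805,.0814,-106.9)"
```

```text
shift [-0.0002 -0.0008 -0.0001] turn 0.003 (alt -3.138) q7 -0.11 tcp [0.46   0.2813 0.0813] F [-1.2 -1.8  6.9]
```

To row units: -0.13 m is -0.325, -0.12 m is -0.3.

Call:
{"api": "pendant", "payload": {
  "deltas": [
    [[0.05, 0, 0, 0, 0], [0.05, 0, 0, 0, 0], [0.05, 0, 0, 0, 0], [0.05, 0, 0, -0.075, 0], [0.05, 0, 0, -0.175, 0], [0.05, 0, 0, -0.3, 0], [0.05, 0, 0, -0.325, 0], [0.05, 0, 0, -0.325, 0]]
  ]
}}

```text
t: 26.85
tool_pos: [0.461, 0.2822, 0.2126]
orientation: [0.457, 3.105, 0.003]
contact_force: [0.0, 0.1, -1.1]
width: 0.0497
finger_force: 0.0
```

```bash
python3 -c "
from m import *
go(.70,.11,.22,-106.9)"
```

```text
shift [-0.2785 -0.096  -0.0068] turn 0.003 (alt -3.139) q7 0.03 tcp [0.461  0.2822 0.2126] F [ 0.   0.1 -1.1]
```

To row units: -0.2785 m is -0.6963, -0.26 m is -0.65.

Call:
{"api": "pendant", "payload": {
  "deltas": [
    [[0.05, -0.1125, -0.0375, -0.0175, 0], [0.05, -0.225, -0.075, -0.0175, 0], [0.05, -0.3375, -0.1125, -0.0175, 0], [0.05, -0.45, -0.15, -0.0175, 0], [0.05, -0.5625, -0.1875, -0.0175, 0], [0.05, -0.65, -0.225, -0.0175, 0], [0.05, -0.6963, -0.24, -0.0175, 0], [0.05, -0.6963, -0.24, -0.0175, 0], [0.05, -0.6963, -0.24, -0.0175, 0]]
  ]
}}

```text
t: 27.75
tool_pos: [0.698, 0.1097, 0.2154]
orientation: [-0.456, -3.105, 0.001]
contact_force: [-0.0, 0.3, -0.3]
width: 0.0499
finger_force: 0.0
```

```bash
python3 -c "
from m import *
go(.636,.128,.13,-106.9)
c=grab('wrist','w9.png'); blue(c,800)
slab(c,.636,.128,.03,.024,.037); slab(c,.636,.128,.03,.014,.02); slab(c,.461,.281,.04,.009,.018); slab(c,.461,.281,.02,.022,.04)"
```

```text
shift [ 0.0644 -0.0002  0.0856] turn 0.003 (alt -3.138) q7 0.53 tcp [0.698  0.1097 0.2154] F [-0.   0.3 -0.3]
blue ctr 0.7691 0.2332 size 0.085 0.218 yaw -87.2
slab n 427 rect 0.6354 0.1267 [0.015  0.0149] yaw 29.0 z 0.0339 mean [0.6353 0.1266]
slab n 2166 rect 0.6352 0.127 [0.0395 0.039 ] yaw 73.0 z 0.0166 mean [0.6349 0.1266]
slab n 0 rect 0.0 0.0 [0. 0.] yaw nan z nan mean [nan nan]
slab n 0 rect 0.0 0.0 [0. 0.] yaw nan z nan mean [nan nan]m.py:32: RuntimeWarning: invalid value encountered in scalar divide
  print('slab n',len(q),'rect',round(cx,4),round(cy,4),np.round(s,4),'yaw %.1f'%np.degrees(np.arctan(e[1]/e[0])),'z',np.median(q[:,2]).round(4), 'mean',w.mean(0).round(4))
  return _methods._mean(a, axis=axis, dtype=dtype,
  ret = ret.dtype.type(ret / rcount)
m.py:32: RuntimeWarning: Mean of empty slice.
  print('slab n',len(q),'rect',round(cx,4),round(cy,4),np.round(s,4),'yaw %.1f'%np.degrees(np.arctan(e[1]/e[0])),'z',np.median(q[:,2]).round(4), 'mean',w.mean(0).round(4))
  ret = um.true_divide(
```

View pics/w9.png

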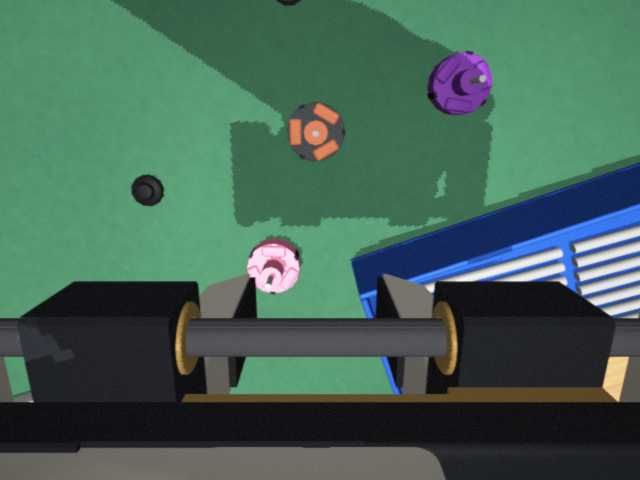

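The wrist view shows the dark/copper wide_rotor at (316,132), the purple look-alike (460,83) and the pink one (273,267); I take the dark one. Its commutator top is 34 mm and its stack top 16.6 mm.

To row units: 0.085 m is 0.2125, 0.05 m is 0.125.

Call:
{"api": "pendant", "payload": {
  "deltas": [
    [[0.05, 0.0875, -0.0038, 0.05, 0], [0.05, 0.1618, -0.0038, 0.125, 0], [0.05, 0.1618, -0.0038, 0.2125, 0], [0.05, 0.1618, -0.0038, 0.2125, 0], [0.05, 0.1618, -0.0038, 0.2125, 0], [0.05, 0.1618, -0.0038, 0.2125, 0]]
  ]
}}

```text
t: 28.4
tool_pos: [0.6378, 0.1275, 0.1347]
orientation: [0.456, 3.106, 0.002]
contact_force: [0.1, -0.1, -0.1]
width: 0.0502
finger_force: 0.0
```

```bash
python3 -c "
from m import *
go(.6353,.1268,.0875,-106.9)"
```

```text
shift [ 0.0023 -0.0015  0.0472] turn 0.003 (alt -3.138) q7 0.39 tcp [0.6378 0.1275 0.1347] F [ 0.1 -0.1 -0.1]
```

To row units: 0.0455 m is 0.1138, 0.025 m is 0.0625.

Call:
{"api": "pendant", "payload": {
  "deltas": [
    [[0.05, 0.0025, -0.0025, 0.0625, 0], [0.05, 0.0025, -0.0025, 0.1138, 0], [0.05, 0.0025, -0.0025, 0.1138, 0], [0.05, 0.0025, -0.0025, 0.1138, 0], [0.01, 0.0025, -0.0025, 0.1138, 0], [0.01, 0.0025, -0.0025, 0.1138, 0], [0.01, 0.0025, -0.0025, 0.1138, 0], [0.01, 0.0025, -0.0025, 0.1138, 0], [0.01, 0.0025, -0.0025, 0.1138, 0], [0.01, 0.0025, -0.0025, 0.1138, 0]]
  ],
  "squeeze": 35
}}

```text
t: 29.4
tool_pos: [0.6357, 0.1261, 0.0876]
orientation: [0.457, 3.108, 0.001]
contact_force: [0.1, 0.5, 1.5]
width: 0.014
finger_force: 35.0
```

```bash
python3 -c "
from m import *
go(.6353,.1268,.0875,-106.9)"
```

```text
shift [0.0005 0.0005 0.0001] turn 0.003 (alt -3.138) q7 0.36 tcp [0.6357 0.1261 0.0876] F [0.1 0.5 1.5]
```

To row units: -0.1 m is -0.25, -0.09 m is -0.225.

Call:
{"api": "pendant", "payload": {
  "deltas": [
    [[0.01, 0, 0, -0.05, 0], [0.01, 0, 0, -0.125, 0], [0.01, 0, 0, -0.225, 0], [0.01, 0, 0, -0.25, 0], [0.01, 0, 0, -0.25, 0], [0.01, 0, 0, -0.25, 0]]
  ]
}}

```text
t: 30.0
tool_pos: [0.635, 0.1252, 0.1866]
orientation: [-0.457, -3.108, 0.002]
contact_force: [-0.6, -0.3, -2.1]
width: 0.0146
finger_force: 35.0
```

```bash
python3 -c "
from m import *
go(.526,.261,.165,-106.9)"
```

```text
shift [0.1435 0.0987 0.0216] turn 0.003 (alt -3.139) q7 0.42 tcp [0.635  0.1252 0.1866] F [-0.6 -0.3 -2.1]
```

To row units: 0.1435 m is 0.3588, 0.12 m is 0.3.

Call:
{"api": "pendant", "payload": {
  "deltas": [
    [[0.01, 0.075, 0.05, 0, 0], [0.01, 0.15, 0.1, 0, 0], [0.01, 0.225, 0.15, 0, 0], [0.01, 0.3, 0.2, 0, 0], [0.01, 0.3588, 0.2468, 0, 0], [0.01, 0.3588, 0.2468, 0, 0], [0.01, 0.3588, 0.2468, 0.05, 0], [0.01, 0.3588, 0.2468, 0.05, 0], [0.01, 0.3588, 0.2468, 0.05, 0]]
  ]
}}

```text
t: 30.9
tool_pos: [0.5264, 0.2599, 0.1652]
orientation: [-0.459, -3.105, 0.004]
contact_force: [-0.2, -0.5, -1.0]
width: 0.0147
finger_force: 35.0
```

```bash
python3 -c "
from m import *
go(.526,.261,.0916,-106.9)
c=grab('wrist','w10.png'); blue(c,800)
slab(c,.461,.281,.02,.009,.018); slab(c,.461,.281,.02,.022,.04)"
```

```text
shift [0.0006 0.0012 0.0736] turn 0.001 (alt -3.140) q7 0.10 tcp [0.5264 0.2599 0.1652] F [-0.2 -0.5 -1. ]
blue ctr 0.4888 0.2721 size 0.074 0.133 yaw -16.9
slab n 1505 rect 0.4604 0.2799 [0.0297 0.0292] yaw 22.5 z 0.0119 mean [0.4601 0.2799]
slab n 377 rect 0.4604 0.28 [0.0114 0.011 ] yaw 72.8 z 0.0279 mean [0.4603 0.2799]
```

View pics/w10.png

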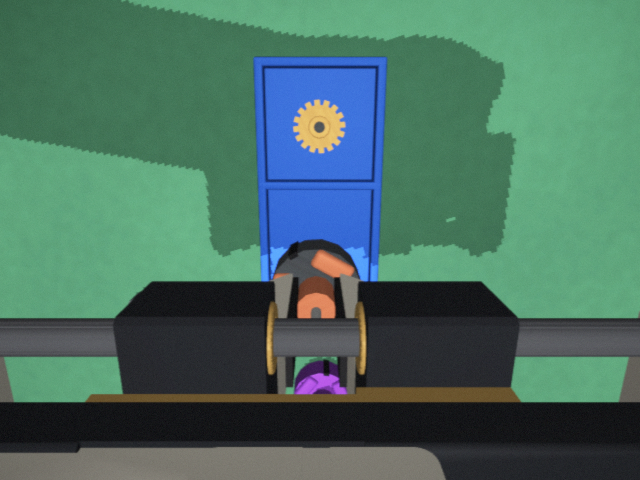

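The wrist view shows the small gear seated (319,126) at 12/28 mm. The wide rotor is held upright (315,275) over the second pocket. I lower it now.

To row units: 0.0735 m is 0.1838, 0.068 m is 0.17.

Call:
{"api": "pendant", "payload": {
  "deltas": [
    [[0.01, 0.0025, 0, 0.075, 0], [0.01, 0.0025, 0, 0.1375, 0], [0.01, 0.0025, 0, 0.17, 0], [0.01, 0.0025, 0, 0.1838, 0], [0.01, 0.0025, 0, 0.1838, 0], [0.01, 0.0025, 0, 0.1838, 0], [0.01, 0.0025, 0, 0.1838, 0]]
  ]
}}

```text
t: 31.65
tool_pos: [0.5261, 0.2625, 0.0949]
orientation: [0.457, 3.107, 0.002]
contact_force: [-0.4, -0.0, -1.0]
width: 0.0149
finger_force: 35.0
```

```bash
python3 -c "
from m import *
go(.526,.261,.0916,-106.9)"
```

```text
shift [-0.0003 -0.0015  0.0033] turn 0.003 (alt -3.138) q7 0.04 tcp [0.5261 0.2625 0.0949] F [-0.4 -0.  -1. ]
```

To row units: 0.003 m is 0.0075, 0.002 m is 0.005.

Call:
{"api": "pendant", "payload": {
  "deltas": [
    [[0.01, 0, -0.0025, 0.0025, 0], [0.01, 0, -0.0025, 0.005, 0], [0.01, 0, -0.0025, 0.0075, 0], [0.01, 0, -0.0025, 0.0075, 0]]
  ]
}}

```text
t: 32.05
tool_pos: [0.5254, 0.261, 0.0915]
orientation: [0.457, 3.107, -0.001]
contact_force: [-0.2, -1.9, 5.5]
width: 0.0145
finger_force: 35.0
```

```bash
python3 -c "
from m import *
go(.526,.261,.0916,-106.9)"
```

```text
shift [-0.0006  0.0002 -0.0001] turn 0.003 (alt -3.138) q7 0.04 tcp [0.5254 0.261  0.0915] F [-0.2 -1.9  5.5]
```

Contact. I release, rise and back off towards the far side so that both trays are in view.

To row units: -0.14 m is -0.35, -0.12 m is -0.3.

Call:
{"api": "pendant", "payload": {
  "deltas": [
    [[0.05, 0, 0, 0, 0], [0.05, 0, 0, 0, 0], [0.05, 0, 0, 0, 0], [0.05, 0, 0, -0.075, 0], [0.05, 0, 0, -0.175, 0], [0.05, 0, 0, -0.3, 0], [0.05, -0.075, 0, -0.35, 0], [0.05, -0.175, -0.05, -0.35, 0], [0.05, -0.175, -0.15, -0.35, 0], [0.05, -0.175, -0.2, -0.35, 0], [0.05, -0.175, -0.2, -0.35, 0], [0.05, -0.175, -0.2, -0.35, 0]]
  ]
}}

```text
t: 33.25
tool_pos: [0.5693, 0.1641, 0.2308]
orientation: [0.458, 3.108, 0.001]
contact_force: [0.1, 0.8, 0.7]
width: 0.0499
finger_force: 0.0
```

```bash
python3 - <<'E'
from m import *
c=grab('wrist','w11.png')
slab(c,.461,.281,.02,.022,.04); slab(c,.526,.261,.03,.030,.045); slab(c,.526,.261,.03,.0185,.0245); blue(c)
t=grab('top','t11.png'); s=grab('side','s11.png')
for n,k in [('top',t),('side',s)]:
    print(n)
    for nm,x,y,rad,z0,z1 in [('can',.469,-.322,.035,.035,.046),('Lg',.5325,-.305,.02,.022,.035),('slim',.4075,-.34,.03,.024,.034),('slimcom',.4075,-.34,.02,.038,.048),('sg',.46,.281,.02,.02,.035),('wide',.526,.261,.02,.030,.045)]:
        print(nm,end=' ')
        try: slab(k,x,y,rad,z0,z1)
        except Exception as e: print('hidden')
a=t['pixels'][235:360,430:530,::-1]; b=s['pixels'][150:275,370:480,::-1]; d=s['pixels'][310:435,250:390,::-1]
cv2.imwrite('pics/fin.png',cv2.resize(np.hstack([a,b,d]),None,fx=2.25,fy=2.25,interpolation=3))
w=c['pixels'][:,:,::-1]; cv2.imwrite('pics/fin.png',np.vstack([cv2.resize(np.hstack([a,b,d]),(640,229),interpolation=3),cv2.resize(w[:350],(640,350))]))
E
```

```text
slab n 326 rect 0.4604 0.2794 [0.0113 0.0117] yaw -12.7 z 0.0279 mean [0.4606 0.279 ]
slab n 436 rect 0.5245 0.2596 [0.0153 0.0156] yaw -63.0 z 0.0378 mean [0.5241 0.2584]
slab n 1912 rect 0.5246 0.2601 [0.0398 0.0386] yaw 73.5 z 0.0206 mean [0.5239 0.2586]
blue ctr 0.5047 0.2662 size 0.076 0.118 yaw -16.8
top
can slab n 225 rect 0.47 -0.3194 [0.0442 0.0269] yaw 8.5 z 0.0425 mean [ 0.4704 -0.3191]
Lg slab n 46 rect 0.5331 -0.3043 [0.0147 0.0154] yaw -66.2 z 0.0286 mean [ 0.533  -0.3041]
slim slab n 66 rect 0.4092 -0.3374 [0.0232 0.0234] yaw -26.0 z 0.0309 mean [ 0.4094 -0.3356]
slimcom slab n 19 rect 0.409 -0.3368 [0.0106 0.0106] yaw 8.2 z 0.0436 mean [ 0.4097 -0.3369]
sg slab n 26 rect 0.4625 0.2817 [0.0098 0.0104] yaw -41.5 z 0.0289 mean [0.4625 0.2814]
wide slab n 0 rect 0.0 0.0 [0. 0.] yaw nan z nan mean [nan nan]
side
can slab n 129 rect 0.468 -0.3207 [0.0448 0.0308] yaw 5.6 z 0.0391 mean [ 0.4672 -0.3188]
Lg slab n 27 rect 0.53 -0.3046 [0
[... 284 characters left out ...]
3] yaw -70.3 z 0.0252 mean [0.4598 0.2826]
wide slab n 91 rect 0.5245 0.2611 [0.0131 0.0178] yaw -67.7 z 0.035 mean [0.5237 0.2627]m.py:32: RuntimeWarning: invalid value encountered in scalar divide
  print('slab n',len(q),'rect',round(cx,4),round(cy,4),np.round(s,4),'yaw %.1f'%np.degrees(np.arctan(e[1]/e[0])),'z',np.median(q[:,2]).round(4), 'mean',w.mean(0).round(4))
  return _methods._mean(a, axis=axis, dtype=dtype,
  ret = ret.dtype.type(ret / rcount)
m.py:32: RuntimeWarning: Mean of empty slice.
  print('slab n',len(q),'rect',round(cx,4),round(cy,4),np.round(s,4),'yaw %.1f'%np.degrees(np.arctan(e[1]/e[0])),'z',np.median(q[:,2]).round(4), 'mean',w.mean(0).round(4))
  ret = um.true_divide(
```

View pics/fin.png

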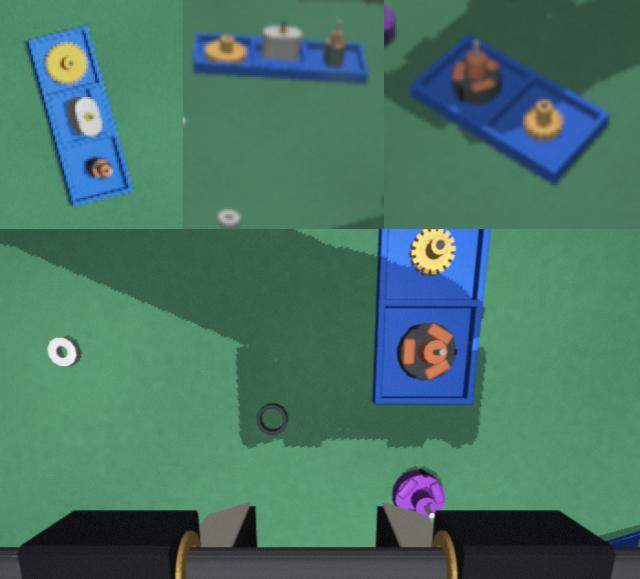

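All five parts stand upright and flat in their pockets: tray3 gear (67,63), can (88,117) and slim rotor (100,168); tray2 small gear (543,118) and wide rotor (430,350). The gripper is clear of everything and the look-alikes weren't moved, so I hand the job in.

```bash
python3 -c "
from station import order
print(order.job_done())"
```

```text
the job is handed in; nothing more can be done
None
```

Both motor kits are made up and handed in at about 33 s: all five parts upright, flat and released in the right pockets by the last camera check, with the pink and purple look-alikes left alone.

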